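Test the brooch stone with the pen tester

TASK

Take the pen-shaped stone tester out of its desk stand and bring its sprung point onto the middle of the flat top of the stone in the brooch that is held, tipped over, in the ball vise. Hold the tester square to that tipped flat, pressing lightly so that the point is pushed partly into the nose but not all the way home, and finish there: keep holding it still on the stone and do not let go. Do not turn the vise head, do not push hard, and leave the other things on the table where they are.

Things in the scene. Friction and masses are not known exactly. Their poses are not given: they have to be found in the camera images.
- tester: pen-shaped gem tester, loose, about 95 g, standing point down, upright, in its desk stand. Black body 26 mm (x) by 20 mm (y), from 40 to 165 mm along its z; below it a metal nose, 15 mm across at z 40 tapering to 8 mm at z 10, and out of it the sprung point. Origin: end of the point when fully out; z runs from the point up the middle of the body to its blunt top.
- probe (a joint): how far the tester's point is pushed into the nose, m: 0 fully out, 0.005 all the way home. A spring pushes it out: about 1 N starts it moving, then 0.8 N per mm, 5 N all the way home.
- probe_point (a point): the end of the sprung point, a steel pin 4 mm across with a round end; z as the tester's z
- stand: grey desk stand, fixed: base 90 (x) by 80 (y) by 12 mm, on it a block 50 by 56 mm up to 81 mm above the table with a pocket for the tester in its top: the tester's shoulder (its z 40 mm) rests 56 mm above the table with some 2 mm of play, its top 100 mm stand free, up to 181 mm. Origin: middle of the underside, z up; tester x and y start along the stand's x and y.
- vise: ball vise, fixed: black rubber ring base 100 mm across, 20 mm high, carrying a steel ball 84 mm across, its centre 50 mm above the table. On its cut top two steel jaws (58 mm long) and four brass pegs hold a round brooch. The head is tipped 0.2 to 0.38 rad about the ball's centre towards the vise's -x; stiff friction: a light push does not turn it. Origin: middle of the underside, z up.
- stone_top (a point): brooch in the vise: brass disc 46 mm across, a ring of tiny pearls, and in the middle one green eight-sided stone 24 mm across; its flat top, 16 mm across, is the outermost face. Origin: middle of that flat, 61 mm from the ball's centre along this z; z points straight out of the flat. The disc lies 9 mm below the flat, the peg tops 3 mm below it, 25 mm out from the middle.
- block: wooden block 70 by 70 by 55 mm, fixed, with a hole in its top in which the bezel pusher stands; origin: middle of its underside
- pusher: bezel pusher, loose, to be left alone: thin steel shank and a turned mushroom-shaped wooden handle 36 mm across, standing in the wooden block, its top 124 mm above the table; origin: the shank's lower end, z up
- loupe: folded steel loupe 26 by 34 by 18 mm, loose, to be left alone; origin: middle of the underside
- brooch: a second, smaller brooch 38 mm across and 13 mm high with an green stone, lying loose flat on the table, to be left alone; origin: middle of the underside
- tweezers: steel tweezers 120 mm long lying flat, loose, to be left alone; origin: 2 mm below the middle of the underside
- ring_box: blue ring box 53 by 53 by 41 mm, loose, to be left alone; origin: middle of the underside
- jar: small glass jar with a black cap, 42 mm across, 50 mm high, loose, to be left alone; origin: middle of the underside
- bowl: blue glazed bowl 90 mm across, 36 mm high, loose, to be left alone; origin: middle of the underside
Things that resemble listed ones, but are neither listed nor needed, are in the scene too. Leave any purple or red look-alike of the stand alone.

How it is judged:
By the outcome, as a careful person would: the job done as asked, in the order asked, and still so for the second after the job is handed in, while the arm keeps its last pose, push and grip.
It also fails if it takes over 48 s, if anything falls off the work surface, if the arm or the gripper's body presses on something with over 40 N, if the wrist force passes 120 N, or if a joint passes its speed limit or range.

ROBOT

A 7-joint arm with a two-finger parallel gripper is mounted at the origin on the work surface. World frame = base frame: x ahead of the robot, y to its left, z up, the work surface at z = 0. Lengths are in m, angles in rad, forces in N, time in s.
With the tool pointing down it reaches from about 0.4 to 0.9 m from the base axis. Payload 5.5 kg.
Tool frame: the origin (TCP) lies midway between the tips of the shut fingers; the grasp point (between the pads) lies behind it (arm.hold_point_z is the z of the grasp point in the tool frame, in m); z points along the fingers, y is the direction in which the jaws open and shut (so a half turn about z gives the same grasp; the last joint's range is limited). The gripper opens to 85 mm and grips with 20 to 120 N. Pads are 22 mm wide; open, the fingers measure 114 mm over their backs; the gripper's body (76 mm by 85 mm) begins 54 mm behind the grasp point. The pads swing forward as they close: fully open they stand 13 mm farther back than shut.
Start: joints at [-0.997, 0.501, -0.427, 1.55, 0.221, 1.138, -0.21], TCP at [0.199, 0.619, 0.231] pointing down, gripper open.
Joint ranges: [-2.88, 2.88], [-0.31, 2.03], [-1.54, 1.56], [0.2, 2.42], [-1.41, 4.55], [0.19, 2.02], [-2.57, 2.57]. Speed limits (rad/s): [2.57, 2.57, 3.14, 3.14, 3.14, 3.14, 3.14].

INTERFACE

Orientations are given as a rotation vector (axis times angle).
In Python, from cell import arm, snapshot, finish_job gives the robot as it stands. The module is installed in compiled form; this text tells all that it offers.
- The arm moves only by the shell command python3 -m creep 'ROWS' [FORCE]. ROWS is JSON, one flat list of numbers, 7 for each row, row after row: the turn, a rotation vector about the world's x, y, z in rad, then the shift along the world's x, y, z in mm, then the opening, from 0 (shut) to 1 (fully open). A call has 1 to 8 rows; each row is the pose to reach, as a shift and turn from the pose measured when the call began; what a row does not reach only later rows make up. A row lasts 1/12 s, in which the tool goes at most 41.7 mm and 7.16 degrees, less where a joint would pass 70% of its speed; a pose out of reach is approached as far as the arm can. A call with a gripper value outside its range is refused whole. The fingers move at their own pace and stop on an object; FORCE is the grip in N (left out, the last holds). Time passes only in rows, so rows that repeat a pose let the fingers close. It gives the time, the measured TCP pose, the force and the opening at its end, in the units of the state.
- arm.read_state(): the state, without advancing time (a new reading comes with each control period).
- snapshot(name): name is "scene" or "top" or "wrist"; returns a dict with "frame" (480x640x3 uint8, red, green, blue), "camera_matrix" (3x3 intrinsics, pixels), "R" (3x3) and "t" (3): a world point X has camera coordinates R X + t. Camera axes: x right, y down, z forward; pixel columns grow to the right and rows downward; lengths in m; the calibration is good to about 2 mm. A picture is of the moment at which its call begins. There is no depth.
- finish_job(): hands the job in, once; it reports no verdict.
The state is a dict: "time_s": time; "q": joint angles; "joint_vel": joint speeds; "effort": joint torques, N m; "tool_pos": TCP position; "tool_rot": TCP orientation; "force": force on the tool from outside, world axes, zero at the start; "ft_torque": the same for the moment, N m; "finger_gap": finger opening in m.
Only numpy, scipy, OpenCV 4.12 (cv2) and the standard library are available. Lean on these libraries where they do the work, as an engineer would, in place of code of your own. Each camera call takes 0.05 s, during which the arm holds its last target. There are 200 camera calls.

## Working session

There is one attempt and no reset: what is moved stays moved. The work goes in short steps, Python scripts to look and compute and a shell command to move; the robot and the scene stay as the last step left them, time stands still between calls to the robot, and variables do not carry over. Pictures are saved under pics/ and viewed, about 8 in all and at most 12, crops included, and the job is handed in when it is done.

```bash
mkdir -p pics; cat > h.py <<'E'
import numpy as np,cv2,pickle
from cell import arm,snapshot,finish_job
def snap(n,f):
    s=snapshot(n); cv2.imwrite(f'pics/{f}.png',cv2.cvtColor(s['frame'],cv2.COLOR_RGB2BGR)); pickle.dump(s,open(f'pics/{f}.pkl','wb')); return s
def load(f): return pickle.load(open(f'pics/{f}.pkl','rb'))
def ray(s,uv):
    K,R,t=[np.array(s[k]) for k in('camera_matrix','R','t')]
    c=-R.T@t; d=R.T@np.linalg.solve(K,[uv[0],uv[1],1.]); return c,d/np.linalg.norm(d)
def onz(s,uv,z):
    c,d=ray(s,uv); return c+d*(z-c[2])/d[2]
def tri(a,ua,b,ub):
    c1,d1=ray(a,ua);c2,d2=ray(b,ub)
    k=np.linalg.lstsq(np.c_[d1,-d2],c2-c1,rcond=None)[0]
    p,q=c1+k[0]*d1,c2+k[1]*d2; return (p+q)/2,np.linalg.norm(p-q)
def proj(s,X):
    K,R,t=[np.array(s[k]) for k in('camera_matrix','R','t')]
    p=K@(R@np.array(X)+t); return p[:2]/p[2]
E
python3 - <<'E'
from h import *
for n in('scene','top'):
    s=snap(n,n+'0'); print(n,ray(s,(320,240)))
print(arm.read_state(),arm.hold_point_z)
E
```

```text
scene (array([0.98528223, 0.29900491, 0.75463318]), array([-0.52793026, -0.34814054, -0.77465334]))
top (array([0.52841045, 0.01997347, 0.84932673]), array([ 0.03854938, -0.01590506, -0.99913011]))
{'time_s': 0.1, 'q': array([-0.99678879,  0.50174581, -0.42682262,  1.55136737,  0.22081855,
        1.13830909, -0.21030731]), 'joint_vel': array([-0.00154946, -0.00172048,  0.00057962, -0.00282129, -0.00072105,
        0.00140696, -0.00022845]), 'effort': array([-1.10660234e-02, -5.70806229e+01, -5.83837599e+00, -2.81745726e+01,
        1.05478699e-02,  5.61423760e-03, -3.01038153e-05]), 'tool_pos': array([0.19862697, 0.61823787, 0.23036048]), 'tool_rot': array([-4.86100067e-01, -3.10343402e+00,  2.73501463e-03]), 'force': array([ 0.06840431,  0.33525021, -0.19014342]), 'ft_torque': array([-0.00650464,  0.02007206, -0.07497597]), 'finger_gap': 0.08548074438400152} -0.0187
```

View pics/scene0.png

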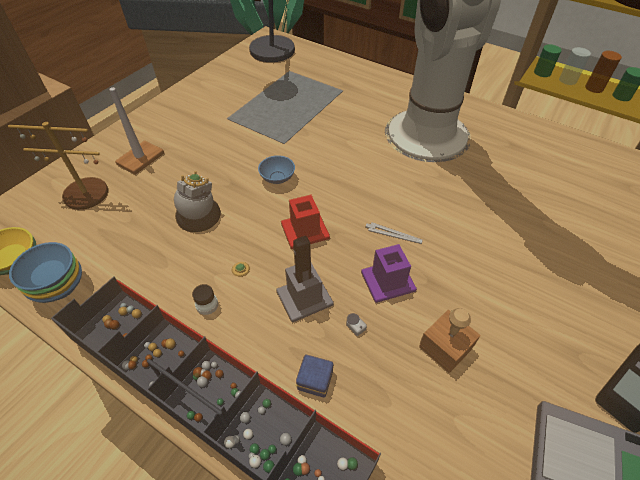

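View pics/top0.png

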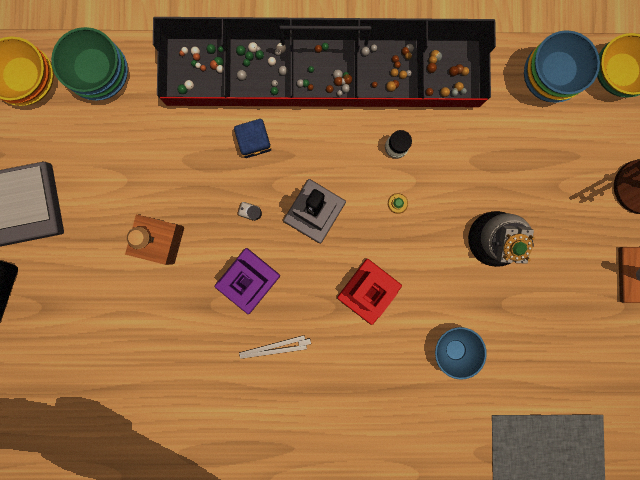

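The scene view shows the grey stand with the black tester at (303,270), and purple (390,272) and red (304,220) look-alikes without a tester. The vise is at (196,200). In the top view the stand is at (314,210) with the tester top near (316,200), and the vise is at (502,240) with its green stone at (519,248). Only the grey stand holds a tester, so it fits the description.

```bash
cat > m.py <<'E'
from h import *
t=load('top0');s=load('scene0')
def big(m,box):
    M=np.zeros_like(m);x0,y0,x1,y1=box;M[y0:y1,x0:x1]=m[y0:y1,x0:x1]
    c=max(cv2.findContours(M,cv2.RETR_EXTERNAL,cv2.CHAIN_APPROX_NONE)[0],key=cv2.contourArea);mm=cv2.moments(c)
    return c,np.array([mm['m10'],mm['m01']])/mm['m00']
H=lambda f:cv2.cvtColor(f['frame'],cv2.COLOR_RGB2HSV)
g=lambda f:cv2.inRange(H(f),(40,90,30),(90,255,255))
ct,a=big(g(t),(495,225,545,270));cs,b=big(g(s),(175,165,215,195))
print('stone px',a,cv2.contourArea(ct),b,cv2.contourArea(cs)); print(tri(t,a,s,b))
# base of vise ring (top view, black)
# stand base grey: low saturation
m=cv2.inRange(H(t),(0,0,50),(179,75,255)); c,p=big(m,(275,170,355,250))
r=cv2.minAreaRect(c); bx=cv2.boxPoints(r); print('stand',r); P=np.array([onz(t,q,.012)[:2] for q in bx]);print(P,P.mean(0))
e=np.diff(np.r_[P,P[:1]],axis=0);print(np.linalg.norm(e,axis=1),np.degrees(np.arctan2(e[:,1],e[:,0])))
k=cv2.inRange(H(t),(0,0,0),(179,255,45));c,p=big(k,(295,180,340,225));r=cv2.minAreaRect(c);print('black',r,onz(t,r[0],.181))
A=cv2.resize(t['frame'][170:260,270:360],(540,540),interpolation=2)
B=cv2.resize(t['frame'][200:280,455:555],None,fx=5,fy=5,interpolation=2)[:540]
B=cv2.resize(B,(400,320));C=cv2.resize(s['frame'][165:235,165:230],None,fx=3.4,fy=3.4,interpolation=2)
W=np.zeros((600,800,3),np.uint8);A=cv2.resize(A,(400,400));W[:400,:400]=A;W[:320,400:800]=B;W[330:330+C.shape[0],420:420+C.shape[1]]=C
D=cv2.resize(s['frame'][230:325,270:335],None,fx=2,fy=2);W[405:595,0:130]=D
cv2.imwrite('pics/c1.png',W[...,::-1])
E
python3 m.py
```

```text
stone px [519.25240055 248.260631  ] 121.5 [194.5862069  176.91954023] 29.0
(array([ 0.54467407, -0.30848047,  0.10705399]), np.float64(0.0010734731511195072))
stand ((314.2205810546875, 210.63235473632812), (43.90363693237305, 49.2200927734375), 30.963756561279297)
[[ 0.59552007  0.07311818]
 [ 0.67141933  0.02812447]
 [ 0.63093419 -0.03930584]
 [ 0.55531933  0.00595908]] [0.61329823 0.01697397]
[0.0882334  0.07865045 0.08812786 0.0782716 ] [ -30.6598156  -120.98059396  149.09421455   59.09570403]
black ((314.45587158203125, 202.57351684570312), (17.492855072021484, 24.5242977142334), 30.963754653930664) [0.60762284 0.01728656 0.181     ]
```

View pics/c1.png

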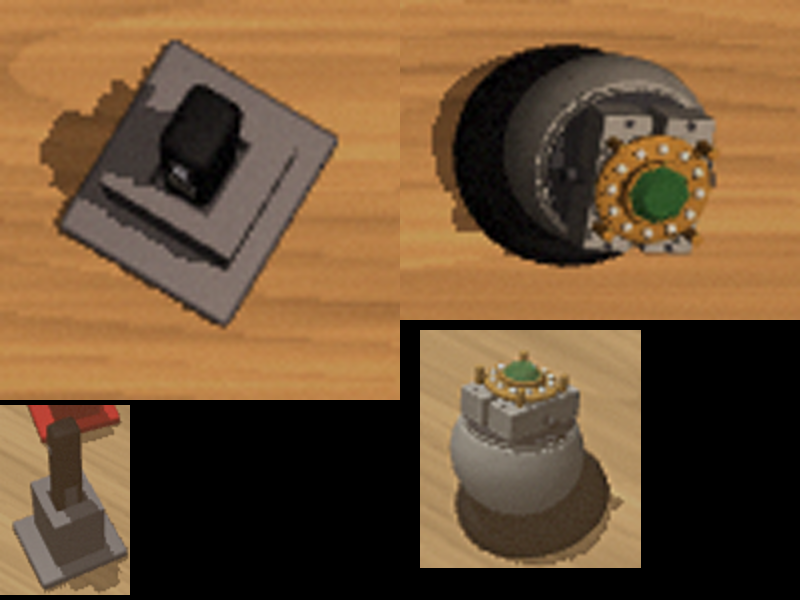

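The enlarged crop confirms it: the black tester stands in the grey stand at (316,200), stand centre about (0.613, 0.017), long side at -30.7°. The stone is at (519,248), about (0.545, -0.308, 0.107), and that height fits the tilt range. I'll move over the stand now, turning -0.225 rad so the jaws close across the 20 mm faces.

```bash
python3 -m creep '[0,0,-0.225,414,-602,30,1,0,0,-0.225,414,-602,30,1,0,0,-0.225,414,-602,30,1,0,0,-0.225,414,-602,30,1,0,0,-0.225,414,-602,30,1,0,0,-0.225,414,-602,30,1,0,0,-0.225,414,-602,30,1,0,0,-0.225,414,-602,30,1]' 40; cat > ball.py <<'E'
from m import *
k=cv2.inRange(H(t),(0,0,0),(179,255,38));c,p=big(k,(462,205,515,275))
pts=c[:,0,:].astype(float); pts=pts[pts[:,0]<495]
# keep outer (left) boundary: leftmost per row
o=np.array([[pts[pts[:,1]==y,0].min(),y] for y in np.unique(pts[:,1])])
W=np.array([onz(t,q,.012)[:2] for q in o])
from scipy.optimize import least_squares
f=least_squares(lambda v:np.hypot(*(W-v[:2]).T)-.05,W.mean(0),loss='soft_l1',f_scale=.001)
print('vise',f.x,np.abs(f.fun).mean(),o[0],o[-1])
S=tri(t,a,s,b)[0]; d=S-np.r_[f.x,.05]; print('d',d,np.linalg.norm(d),'tilt',np.arccos(d[2]/np.linalg.norm(d)),np.hypot(*d[:2]),'az',np.degrees(np.arctan2(d[1],d[0])))
E
python3 ball.py|tail -2
```

```text
time_s: 0.77
tool_pos: [0.3879, 0.3422, 0.2444]
tool_rot: [-0.831, -3.029, 0.003]
force: [2.0, 0.4, 0.2]
finger_gap: 0.0852
vise [ 0.56388335 -0.3091928 ] 0.00048662405989510424 [489. 212.] [489. 265.]
d [-0.01920928  0.00071233  0.05705399] 0.060205163773557606 tilt 0.3249727123861435 0.01922248088671784 az 177.87630071540733
```

The vise fit is good: centre (0.564, -0.309), ball-to-stone distance 60.2 mm against 61 expected, tilt about 0.33 rad towards world -x, inside the given range. Continuing to the tester.

```bash
python3 -m creep '[0,0,0,225,-325,16,1,0,0,0,225,-325,16,1,0,0,0,225,-325,16,1,0,0,0,225,-325,16,1,0,0,0,225,-325,16,1,0,0,0,225,-325,16,1,0,0,0,225,-325,16,1,0,0,0,225,-325,16,1]' 40; python3 -m creep '[0,0,0,0,0,0,1,0,0,0,0,0,0,1]'
```

```text
time_s: 1.43
tool_pos: [0.5769, 0.0682, 0.2577]
tool_rot: [-0.831, -3.029, 0.004]
force: [1.1, -0.6, 0.2]
finger_gap: 0.0853
time_s: 1.6
tool_pos: [0.5778, 0.064, 0.257]
tool_rot: [-0.841, -3.025, 0.006]
force: [-0.5, 0.8, -0.3]
finger_gap: 0.0855
```

```bash
python3 -m creep '[0,0,0,35,-47,0,1,0,0,0,35,-47,0,1,0,0,0,35,-47,0,1,0,0,0,35,-47,0,1]'; python3 - <<'E'
from h import *
s=snap('wrist','w1'); 
for z in(.081,.181): print(z,proj(s,[.613,.017,z]))
print(ray(s,(320,240)))
E
```

```text
time_s: 1.93
tool_pos: [0.6124, 0.0171, 0.2563]
tool_rot: [-0.842, -3.023, 0.006]
force: [0.2, -0.2, 0.2]
finger_gap: 0.0853
0.081 [315.93697002 223.10111684]
0.181 [315.10349698 256.34646636]
(array([0.55064139, 0.05675513, 0.39790202]), array([ 0.23972737, -0.13693151, -0.96113503]))
```

View pics/w1.png

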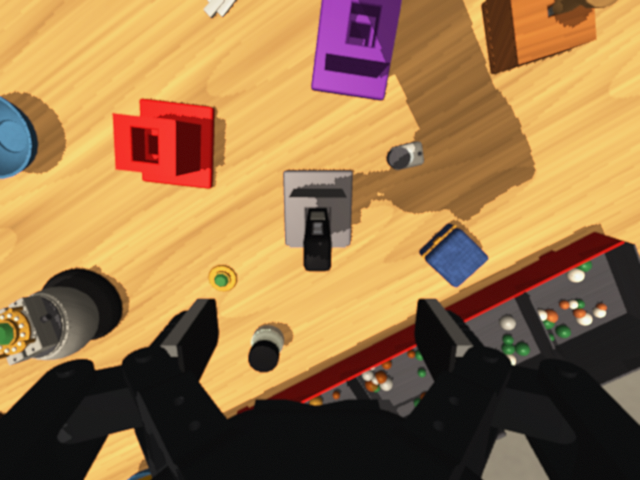

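Wrist view: tester top at (317,257), within 2 px of my prediction (315,256), with its narrow side across the jaws. Descending to grip about 40 mm below its top.

```bash
python3 -m creep '[0,0,0,0.5,0,-40,1,0,0,0,0.5,0,-80,1,0,0,0,0.5,0,-110,1,0,0,0,0.5,0,-133,1,0,0,0,0.5,0,-133,1,0,0,0,0.5,0,-133,1,0,0,0,0.5,0,-133,1]'; python3 -m creep '[0,0,0,0,0,0,0,0,0,0,0,0,0,0,0,0,0,0,0,0,0,0,0,0,0,0,0,0,0,0,0,0,0,0,0,0,0,0,0,0,0,0,0,0,0,0,0,0,0,0,0,0,0,0,0,0]' 40
```

```text
time_s: 2.57
tool_pos: [0.6133, 0.0203, 0.125]
tool_rot: [-0.837, -3.027, 0.003]
force: [0.9, -0.3, 1.4]
finger_gap: 0.0849
time_s: 3.23
tool_pos: [0.6134, 0.02, 0.1254]
tool_rot: [-0.837, -3.027, 0.003]
force: [-0.5, -1.0, 3.7]
finger_gap: 0.0196
```

Gap 19.6 mm, so the body is gripped. Lifting straight out.

```bash
python3 -m creep '[0,0,0,0,0,15,0,0,0,0,0,0,30,0,0,0,0,0,0,60,0,0,0,0,0,0,95,0,0,0,0,0,0,130,0,0,0,0,0,0,150,0,0,0,0,0,0,150,0,0,0,0,0,0,150,0]' 60; python3 - <<'E'
from h import *
for n in('scene','wrist','top'): snap(n,n+'2')
st=arm.read_state(); print(st['force'],st['tool_pos'],st['tool_rot'])
a=load('scene2')['frame'];b=load('wrist2')['frame']
W=np.hstack([cv2.resize(a[120:400,180:460],(400,400)),cv2.resize(b[80:480,120:520],(400,400))]);cv2.imwrite('pics/c2.png',W[...,::-1])
E
```

```text
time_s: 3.9
tool_pos: [0.6141, 0.0201, 0.2765]
tool_rot: [0.837, 3.027, -0.002]
force: [-1.0, 0.6, -1.9]
finger_gap: 0.0192
[ 0.81469635  0.05059492 -0.87109353] [0.61210912 0.01994205 0.27320945] [-0.8360067  -3.02328646  0.00510067]
```

View pics/c2.png

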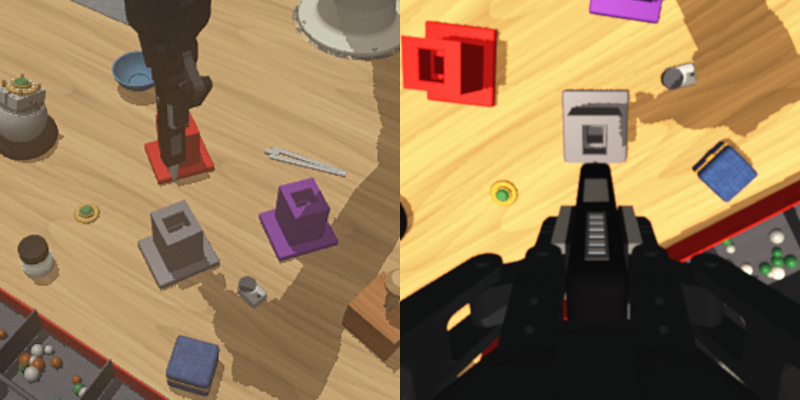

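The crop shows the tester hanging straight in the jaws and the grey stand empty, with the nose at scene pixel (305,240). Now carrying it above the stone and tilting -0.33 rad about y.

```bash
python3 -m creep '[0,0,0,-28,-30,5,0,0,0,0,-56,-65,5,0,0,-0.1,0,-84,-105,5,0,0,-0.2,0,-105,-145,5,0,0,-0.33,0,-112,-185,5,0,0,-0.33,0,-112,-225,5,0,0,-0.33,0,-112,-265,5,0,0,-0.33,0,-112,-300,5,0]' 60;  python3 -m creep '[0,0,0,0,-12,-2,0,0,0,0,0,-12,-2,0,0,0,0,0,-12,-2,0]'
python3 -c "
from h import *
s=arm.read_state();print(s['tool_pos'],cv2.Rodrigues(s['tool_rot'])[0].round(3),s['force'])"
```

```text
time_s: 4.72
tool_pos: [0.4973, -0.2789, 0.2766]
tool_rot: [0.756, 2.725, 0.122]
force: [1.4, 0.9, -0.7]
finger_gap: 0.0189
time_s: 4.97
tool_pos: [0.4958, -0.2911, 0.2724]
tool_rot: [0.76, 2.728, 0.123]
force: [1.0, 0.4, -1.1]
finger_gap: 0.0193
[ 0.49583699 -0.29110934  0.27236622] [[-0.813  0.491  0.313]
 [ 0.517  0.856  0.001]
 [-0.268  0.163 -0.95 ]] [ 0.98721448  0.40652955 -1.07285387]
```

```bash
python3 -m creep '[0,0,0,4,-16,-30,0,0,0,0,4,-16,-30,0,0,0,0,4,-16,-30,0,0,0,0,4,-16,-30,0]'; cat > look.py <<'E'
import sys
from h import *
k=sys.argv[1]
st=arm.read_state(); R=cv2.Rodrigues(st['tool_rot'])[0];p=st['tool_pos'];pickle.dump(st,open(f'pics/st{k}.pkl','wb'))
print(p,R[:,2],st['force']); tip=p+R@[-.0015*0,0,.109]; print('tip',tip)
S=np.array([.5447,-.3085,.107]);C=[]
for n in('scene','wrist','top'):
    s=snap(n,n+k); print(n,'tip',proj(s,tip),'stone',proj(s,S),'body',proj(s,p+R@[0,0,.0]))
    u=proj(s,S).astype(int); x=int(np.clip(u[0]-50,0,540));y=int(np.clip(u[1]-60,0,380)); print('crop',x,y)
    C.append(cv2.resize(s['frame'][y:y+100,x:x+100],(400,400),interpolation=cv2.INTER_CUBIC))
cv2.imwrite(f'pics/c{k}.png',np.hstack(C[:2])[...,::-1])
E
python3 look.py 3
```

```text
time_s: 5.3
tool_pos: [0.5001, -0.3051, 0.2421]
tool_rot: [0.758, 2.73, 0.125]
force: [0.2, -0.6, -0.4]
finger_gap: 0.0192
[ 0.50008646 -0.30514411  0.2420635 ] [ 0.31239268  0.00273807 -0.94994911] [ 0.19782056 -0.57903412 -0.3671852 ]
tip [ 0.53413726 -0.30484566  0.13851905]
scene tip [196.32962626 163.45060663] stone [194.83582003 177.00197269] body [196.73960955 112.51062499]
crop 144 117
wrist tip [314.71917962 240.22381747] stone [311.35300614 231.92617206] body [313.68097557 305.1192064 ]
crop 261 171
top tip [526.41731788 254.56852247] stone [519.55507477 248.05956745] body [563.46283337 280.2664065 ]
crop 469 188
```

View pics/c3.png

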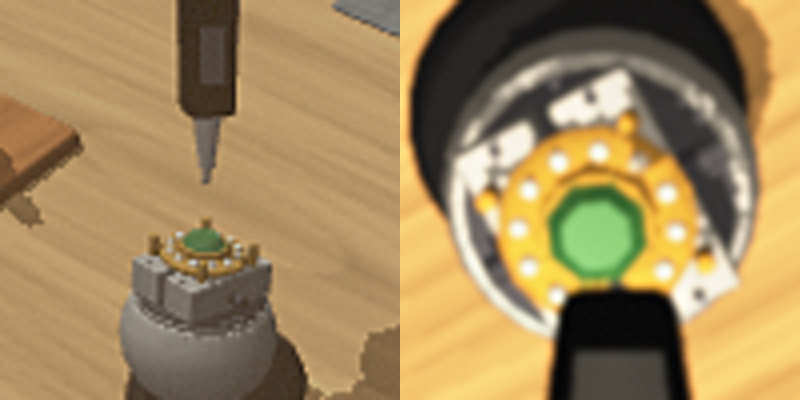

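Left crop (scene): the tip is at scene (195.5,163), against my prediction of (196.3,163.5), so the tester sits in the grip as assumed. Right crop (wrist): the light-green flat is centred near (310,229). Refining the stone and tilt with this closer view.

```bash
cat > ref.py <<'E'
from m import *
from scipy.optimize import least_squares
w=load('wrist3');h=H(w);f=w['frame']
c0,p0=big(cv2.inRange(h,(40,90,30),(90,255,255)),(285,205,340,250)); v=h[215:243,297:325,2]
hull=cv2.convexHull(c0)
c1,p1=big(cv2.inRange(h,(45,60,130),(90,255,255)),(285,205,340,250))
print('stone',p0,cv2.contourArea(c0),'flat',p1,cv2.contourArea(c1),cv2.fitEllipse(c1), v.max())
def flat(f,box):
    hh=H(f);x0,y0,x1,y1=box;G=g(f)[y0:y1,x0:x1]>0;V=hh[y0:y1,x0:x1,2];print(np.percentile(V[G],[5,25,50,75,95]))
flat(t,(495,225,545,270));flat(s,(175,165,215,195))
# vise ring in wrist: black outer boundary, right-top part
k=cv2.inRange(h,(0,0,0),(179,255,60));
ring=[]
B0=np.array([.5639,-.3092,.012])
for az in np.linspace(0,2*np.pi,73)[:-1]:
    e=np.array([np.cos(az),np.sin(az),0]); vals=[]
    rs=np.arange(.040,.062,.0005)
    for r in rs:
        u=proj(w,B0+e*r).round().astype(int); vals.append(h[u[1],u[0],2] if 0<=u[0]<640 and 0<=u[1]<480 else 0)
    vals=cv2.GaussianBlur(np.array(vals,np.float32)[None],(5,1),0)[0];i=np.argmax(np.diff(vals))
    if np.diff(vals)[i]>8 and vals[:max(i-3,1)].max()<75: ring.append(np.r_[(B0+e*rs[i])[:2],az])
ring=np.array(ring);print(len(ring),np.degrees(ring[:,2]).round())
q=least_squares(lambda v:np.hypot(*(ring[:,:2]-v[:2]).T)-v[2],[.5639,-.3092,.05],loss='soft_l1',f_scale=.001);print('vise from wrist',q.x,np.abs(q.fun).mean())
for B in([.5639,-.3092,.05],np.r_[q.x[:2],.05]):
  for P in ([(w,p1)],[(w,p1),(t,a),(s,b)]):
    def F(x):
        n=np.array([x[0],x[1],np.sqrt(1-x[0]**2-x[1]**2)]);X=np.array(B)+.061*n
        return np.concatenate([proj(i,X)-u for i,u in P])
    z=least_squares(F,[-.32,0]);n=np.r_[z.x,np.sqrt(1-z.x@z.x)];print('n',n,'S',B+.061*n,'tilt',np.arccos(n[2]),z.fun.round(1))
print(tri(w,p1,t,a),tri(w,p1,s,b))
E
python3 ref.py | tail -14
```

```text
[0.0882334  0.07865045 0.08812786 0.0782716 ] [ -30.6598156  -120.98059396  149.09421455   59.09570403]
black ((314.45587158203125, 202.57351684570312), (17.492855072021484, 24.5242977142334), 30.963754653930664) [0.60762284 0.01728656 0.181     ]
stone [309.74613402 228.88230241] 388.0 flat [309.6039148  230.33045481] 289.5 ((309.80914306640625, 230.32229614257812), (18.434223175048828, 20.777057647705078), 97.62837982177734) 255
[52. 69. 82. 85. 88.]
[ 90.95 105.   114.   117.   122.05]
34 [ 80.  85.  90.  95. 100. 105. 110. 115. 120. 125. 130. 135. 140. 145.
 150. 155. 160. 165. 170. 175. 180. 185. 190. 195. 200. 205. 210. 215.
 220. 225. 230. 235. 240. 245.]
vise from wrist [ 0.55882523 -0.3080972   0.0474027 ] 0.0003822511695247722
n [-0.35310422  0.00416723  0.93557471] S [ 0.54236064 -0.3089458   0.10707006] tilt 0.3609132625700747 [ 0. -0.]
n [-0.34345335  0.00677748  0.93914528] S [ 0.54294935 -0.30878657  0.10728786] tilt 0.35066265734335295 [ 0.5  0.5  0.6  0.9  0.7 -0.5]
n [-0.28348767 -0.00997965  0.95892395] S [ 0.54153249 -0.30870596  0.10849436] tilt 0.28761215282829 [-0. -0.]
n [-0.26879279 -0.00555895  0.96318198] S [ 0.54242887 -0.3084363   0.1087541 ] tilt 0.2721991522873249 [ 0.8  0.7  0.8  1.2  0.8 -1.1]
(array([ 0.54445271, -0.30955763,  0.10348098]), np.float64(1.664462662683921e-05)) (array([ 0.54369264, -0.30973767,  0.10555588]), np.float64(0.0012664956967076855))
```

```bash
cat > ball2.py <<'E'
from m import *
from scipy.optimize import least_squares
B0=np.array([.5625,-.309,.05])
def edges(f,azs,lo=.7,hi=1.25):
    u0=proj(f,B0);c,d=ray(f,u0);D=np.linalg.norm(B0-c);K=np.array(f['camera_matrix']);r0=K[0,0]*.042/np.sqrt(D**2-.042**2)/1
    # off-axis stretch ignored for radius (free), centre offset small
    g_=cv2.cvtColor(f['frame'],cv2.COLOR_RGB2LAB).astype(np.float32);out=[]
    rr=np.arange(lo,hi,.01)*r0
    for az in np.radians(azs):
        P=(u0+np.c_[np.cos(az)*rr,np.sin(az)*rr]).astype(np.float32)
        L=cv2.remap(g_,P[None,:,0],P[None,:,1],cv2.INTER_LINEAR)[0];L=cv2.GaussianBlur(L,(1,9),0)
        G=np.linalg.norm(np.diff(L,axis=0),axis=1);i=G.argmax();out.append([*P[i],rr[i]/r0,G[i]])
    return np.array(out),r0
for n,f,azs in(('scene',s,list(range(0,181,10))+[-10,190]),('top',t,range(100,261,10)),('wrist',load('wrist3'),list(range(180,361,10)))):
    e,r0=edges(f,azs);print(n,'r0',r0.round(1),'ratio',dict(zip(azs,e[:,2].round(2))))
    q=least_squares(lambda v:np.hypot(*(e[:,:2]-v[:2]).T)-v[2],[*proj(f,B0),r0],loss='soft_l1',f_scale=.5);print(q.x,np.abs(q.fun).mean(),'pred',proj(f,B0),'B on z=.05',onz(f,q.x[:2],.05))
E
python3 ball2.py|sed 1,6d
```

```text
[ 0.55531933  0.00595908]] [0.61329823 0.01697397]
[0.0882334  0.07865045 0.08812786 0.0782716 ] [ -30.6598156  -120.98059396  149.09421455   59.09570403]
black ((314.45587158203125, 202.57351684570312), (17.492855072021484, 24.5242977142334), 30.963754653930664) [0.60762284 0.01728656 0.181     ]
scene r0 18.3 ratio {0: np.float64(1.12), 10: np.float64(0.98), 20: np.float64(0.97), 30: np.float64(0.98), 40: np.float64(0.97), 50: np.float64(0.97), 60: np.float64(0.98), 70: np.float64(0.97), 80: np.float64(0.98), 90: np.float64(1.01), 100: np.float64(0.98), 110: np.float64(1.01), 120: np.float64(1.04), 130: np.float64(1.05), 140: np.float64(1.07), 150: np.float64(1.2), 160: np.float64(1.12), 170: np.float64(1.16), 180: np.float64(1.16), -10: np.float64(0.98), 190: np.float64(1.18)}
[193.30477822 199.10084952  19.89049039] 0.35619708883671714 pred [194.7654222  200.82856758] B on z=.05 [ 0.56033911 -0.31536774  0.05      ]
top r0 22.9 ratio {100: np.float64(1.2), 110: np.float64(0.99), 120: np.float64(0.85), 130: np.float64(0.8), 140: np.float64(0.87), 150: np.float64(0.83), 160: np.flo
[... 282 characters left out ...]
 1.9857035759038126 pred [504.99090338 238.360132  ] B on z=.05 [ 0.56813038 -0.31886869  0.05      ]
wrist r0 40.2 ratio {180: np.float64(1.1), 190: np.float64(1.19), 200: np.float64(0.91), 210: np.float64(0.72), 220: np.float64(0.77), 230: np.float64(0.76), 240: np.float64(0.86), 250: np.float64(0.74), 260: np.float64(0.73), 270: np.float64(0.82), 280: np.float64(0.73), 290: np.float64(0.73), 300: np.float64(0.73), 310: np.float64(1.21), 320: np.float64(0.74), 330: np.float64(1.04), 340: np.float64(0.89), 350: np.float64(0.97), 360: np.float64(0.83)}
[310.01621994 233.73384411  45.64007637] 3.3351064672718445 pred [311.17273765 216.96578909] B on z=.05 [ 0.57947917 -0.32033438  0.05      ]
```

```bash
python3 - <<'E'
from h import *
a=load('scene0')['frame'][160:235,160:235];b=load('wrist3')['frame'][150:290,250:390]
cv2.imwrite('pics/c4.png',np.hstack([cv2.resize(a,(400,400),interpolation=2),cv2.resize(b,(400,400),interpolation=2)])[...,::-1])
E
```

```text
(no output)
```

View pics/c4.png

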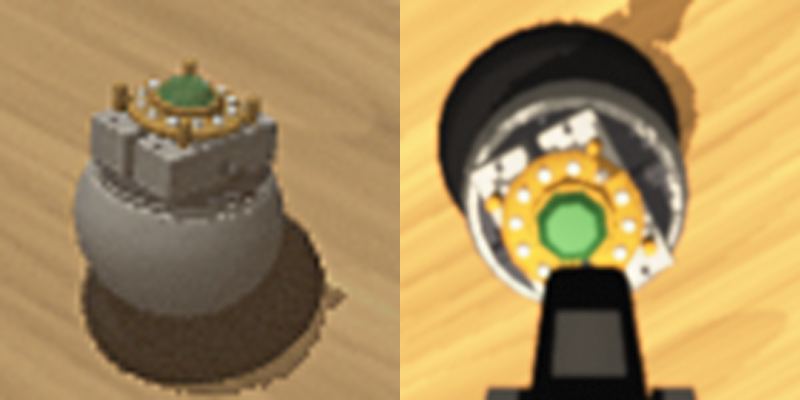

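Scene crop: ball edges at x 174.2 and 213.1, bottom at y 219.3. Wrist crop: ring from x 263.7 to 349.8, top at y 158.8, and no contact with anything. I'll compare stone and vise within each camera so the calibration offset cancels.

```bash
cat > n.py <<'E'
from m import *
from scipy.optimize import least_squares
w=load('wrist3');p1=np.array([309.6,230.3])
az=np.linspace(0,2*np.pi,721)
def ringpx(f,B):
    return np.vstack([[proj(f,[B[0]+.05*np.cos(k),B[1]+.05*np.sin(k),z]) for k in az] for z in(.004,.010,.016)])
def sil(f,B):
    c,d=ray(f,(320,240));v=np.array(B)-c;D=np.linalg.norm(v);v/=D;rr=.042*np.sqrt(1-(.042/D)**2);C=c+v*(D-.042**2/D)
    a1=np.cross(v,[0,0,1]);a1/=np.linalg.norm(a1);a2=np.cross(v,a1)
    return np.array([proj(f,C+rr*(np.cos(k)*a1+np.sin(k)*a2)) for k in az])
ext=lambda P:np.r_[P[:,0].min(),P[:,0].max(),P[:,1].min(),P[:,1].max()]
B0=[.5639,-.3092,.05]
print('wrist ring ext',ext(ringpx(w,B0)),'meas 263.7 349.8 158.8');print('top',ext(ringpx(t,B0)),'meas 468 - 211 266');print('scene ball',ext(sil(s,B0)),'meas 174.2 213.1 - 219.3')
res=[]
for n,f,q,fun,idx,val in(('wrist',w,p1,ringpx,[0,1,2],[263.7,349.8,158.8]),('top',t,a,ringpx,[0,2,3],[468,211.2,266]),('scene',s,b,sil,[0,1,3],[174.2,213.1,219.3])):
    B=least_squares(lambda x:ext(fun(f,[x[0],x[1],.05]))[idx]-val,B0[:2],diff_step=1e-3);x=np.r_[B.x,.05]
    def F(m):return proj(f,x+.061*np.r_[m,np.sqrt(1-m@m)])-q
    m=least_squares(F,[-.3,0]);print(n,'B',B.x,B.fun.round(1),'n',m.x,'S',x+.061*np.r_[m.x,np.sqrt(1-m.x@m.x)],m.fun.round(2))
E
python3 n.py|tail -6
```

```text
wrist ring ext [262.33443459 349.95491829 157.61185411 241.50304492] meas 263.7 349.8 158.8
top [467.12740511 525.1987729  210.41461796 266.49298034] meas 468 - 211 266
scene ball [174.028058   213.98532989 181.87105969 220.32739031] meas 174.2 213.1 - 219.3
wrist B [ 0.56551352 -0.30931545] [-0.6  0.7  0.1] n [-0.37503787  0.00482426] S [ 0.54263621 -0.30902117  0.10654681] [-0. -0.]
top B [ 0.56364783 -0.31078067] [ 0.  -0.6  0.6] n [-0.31613648  0.05110662] S [ 0.54436351 -0.30766317  0.10778751] [ 0. -0.]
scene B [ 0.56199573 -0.31203209] [-0.5  0.5 -0. ] n [-0.26317886  0.07360867] S [ 0.54594182 -0.30754196  0.10867803] [0. 0.]
```

The three cameras give tilt sines of 0.375, 0.316 and 0.263. Together with the jaw direction (azimuth near 178°), I take n ≈ (-0.335, 0.01, 0.942). Stone middle is about (0.5436, -0.3087, 0.107). Correcting the angle slightly and going to a 10 mm standoff.

```bash
python3 -m creep '[-0.013,-0.023,0,2,-1,-6,0,-0.013,-0.023,0,3,-2,-14,0,-0.013,-0.023,0,3.6,-2.4,-23,0,-0.013,-0.023,0,3.6,-2.4,-23,0,-0.013,-0.023,0,3.6,-2.4,-23,0,-0.013,-0.023,0,3.6,-2.4,-23,0]'; sed -i 's/\[.5447,-.3085,.107\]/[.5436,-.3087,.107]/; s/\[y:y+100,x:x+100\]/[y+20:y+85,x+18:x+83]/' look.py; python3 look.py 5
```

```text
time_s: 5.95
tool_pos: [0.5044, -0.3087, 0.2207]
tool_rot: [0.748, 2.704, 0.114]
force: [0.2, -0.1, -1.4]
finger_gap: 0.0196
[ 0.50435467 -0.30872886  0.22065737] [ 0.33651306 -0.01149319 -0.94160866] [ 0.23400915 -0.08457239 -1.3556948 ]
tip [ 0.5410346  -0.30998161  0.11802203]
scene tip [194.36717955 171.84866814] stone [195.12796785 176.6690175 ] body [196.25125804 122.29961213]
crop 145 116
wrist tip [314.66901037 241.26799788] stone [315.40590306 235.20957256] body [313.60663344 306.69410663]
crop 265 175
top tip [523.64228889 250.25511517] stone [519.69342138 248.75312959] body [557.54035106 276.32549978]
crop 469 188
```

View pics/c5.png

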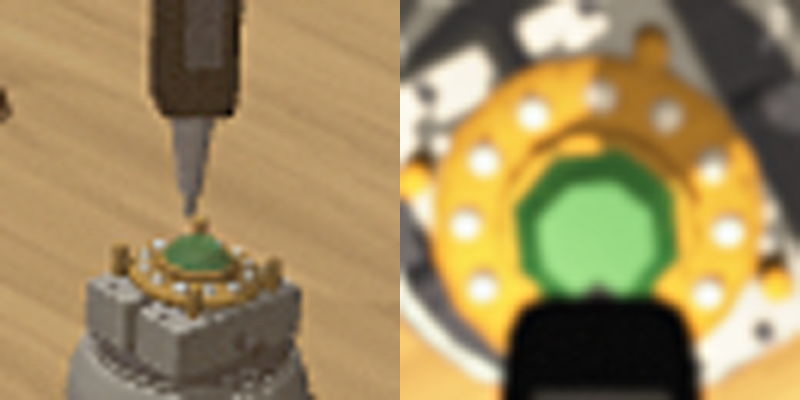

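Scene crop: tip at (193.9,170.8) and stone centre at (195.0,176.6), in line with about 10 mm to go. Wrist crop: nose column at about 315, flat centre (315.5,233), aligned in the jaw direction. A small correction of (-1.7, +1.5) mm, then 8 mm along the axis.

```bash
cat > st.py <<'E'
from h import *
s=arm.read_state();R=cv2.Rodrigues(s['tool_rot'])[0];p=s['tool_pos'];z=R[:,2];n=-np.array([-.335,.01,.942])
S=np.array([.5436,-.3087,.107]);print('pos',p.round(4),'z',z.round(3),'Faxial',-s['force']@z,'F',s['force'].round(2)); tip=p+.109*z;d=(S-tip)
print('tip',tip.round(4),'axial left mm',d@z*1e3,'lateral',((d-(d@z)*z)*1e3).round(1))
E
python3 -m creep '[0,0,0,0,1,-2,0,0,0,0,0.5,1.4,-4,0,0,0,0,1,1.4,-6,0,0,0,0,1,1.4,-7.5,0,0,0,0,1,1.4,-7.5,0,0,0,0,1,1.4,-7.5,0]'; python3 st.py
```

```text
time_s: 6.6
tool_pos: [0.5054, -0.3074, 0.2133]
tool_rot: [0.748, 2.703, 0.113]
force: [0.4, -0.9, -0.6]
finger_gap: 0.0193
pos [ 0.5054 -0.3074  0.2133] z [ 0.337 -0.012 -0.941] Faxial -0.6613933339139797 F [ 0.37 -0.87 -0.56]
tip [ 0.5421 -0.3087  0.1107] axial left mm 3.9676856770156927 lateral [0.1 0.  0. ]
```

```bash
python3 -m creep '[0,0,0,0.3,0,-1,0,0,0,0,0.7,0,-1.9,0,0,0,0,0.7,0,-1.9,0,0,0,0,0.7,0,-1.9,0]'; python3 st.py; python3 -m creep '[0,0,0,0.3,0,-1,0,0,0,0,0.3,0,-1,0,0,0,0,0.3,0,-1,0,0,0,0,0.3,0,-1,0]'; python3 st.py; python3 -m creep '[0,0,0,0.3,0,-1,0,0,0,0,0.3,0,-1,0,0,0,0,0.3,0,-1,0,0,0,0,0.3,0,-1,0]'; python3 st.py
```

```text
time_s: 6.93
tool_pos: [0.5061, -0.3074, 0.2113]
tool_rot: [0.748, 2.704, 0.114]
force: [0.2, -0.1, -0.0]
finger_gap: 0.0196
pos [ 0.5061 -0.3074  0.2113] z [ 0.337 -0.012 -0.942] Faxial -0.12027913990368001 F [ 0.25 -0.12 -0.04]
tip [ 0.5428 -0.3086  0.1087] axial left mm 1.8729394046398538 lateral [ 0.1 -0.   0.1]
time_s: 7.27
tool_pos: [0.5064, -0.3074, 0.2103]
tool_rot: [0.748, 2.704, 0.114]
force: [-0.7, 0.1, -0.5]
finger_gap: 0.0193
pos [ 0.5064 -0.3074  0.2103] z [ 0.337 -0.012 -0.942] Faxial -0.2804610778864959 F [-0.7   0.06 -0.55]
tip [ 0.5431 -0.3086  0.1077] axial left mm 0.8338558705329998 lateral [ 0.2 -0.   0.1]
time_s: 7.6
tool_pos: [0.5068, -0.3075, 0.2095]
tool_rot: [0.748, 2.703, 0.113]
force: [-0.8, 0.7, 0.5]
finger_gap: 0.0193
pos [ 0.5068 -0.3075  0.2095] z [ 0.337 -0.012 -0.941] Faxial 0.7969083981065467 F [-0.83  0.7   0.54]
tip [ 0.5436 -0.3088  0.1069] axial left mm -0.058272361689465105 lateral [0.1 0.1 0. ]
```

```bash
python3 -m creep '[0,0,0,0.3,0,-1,0,0,0,0,0.3,0,-1,0,0,0,0,0.3,0,-1,0,0,0,0,0.3,0,-1,0]'; python3 st.py;python3 -m creep '[0,0,0,0,0,0,0]'; python3 st.py; python3 look.py 6
```

```text
time_s: 7.93
tool_pos: [0.5071, -0.3075, 0.2086]
tool_rot: [0.748, 2.703, 0.113]
force: [-1.4, 0.5, 0.4]
finger_gap: 0.0195
pos [ 0.5071 -0.3075  0.2086] z [ 0.337 -0.012 -0.941] Faxial 0.8316940220923317 F [-1.37  0.54  0.39]
tip [ 0.5439 -0.3088  0.106 ] axial left mm -1.0403610146437017 lateral [0.1 0.1 0. ]
time_s: 8.02
tool_pos: [0.5072, -0.3076, 0.2087]
tool_rot: [0.748, 2.703, 0.113]
force: [-1.9, 0.0, 0.9]
finger_gap: 0.0196
pos [ 0.5072 -0.3076  0.2087] z [ 0.337 -0.012 -0.941] Faxial 1.4743014175625542 F [-1.89  0.01  0.89]
tip [ 0.5439 -0.3089  0.1061] axial left mm -0.9973808394237149 lateral [0.  0.2 0. ]
[ 0.50715959 -0.30756763  0.2086632 ] [ 0.33721535 -0.0119609  -0.94135155] [-1.88515723  0.01343299  0.89067341]
tip [ 0.54391607 -0.30887137  0.10605588]
scene tip [195.0624779  177.05486655] stone [195.12796785 176.6690175 ] body [197.02769646 128.28212143]
crop 145 116
wrist tip [314.67225301 241.77127105] stone [314.85591686 242.05485366] body [313.61620043 307.4480021 ]
crop 264 182
top tip [519.53551164 248.56611295] stone [519.69342138 248.75312959] body [552.0855428  273.92889919]
crop 469 188
```

View pics/c6.png

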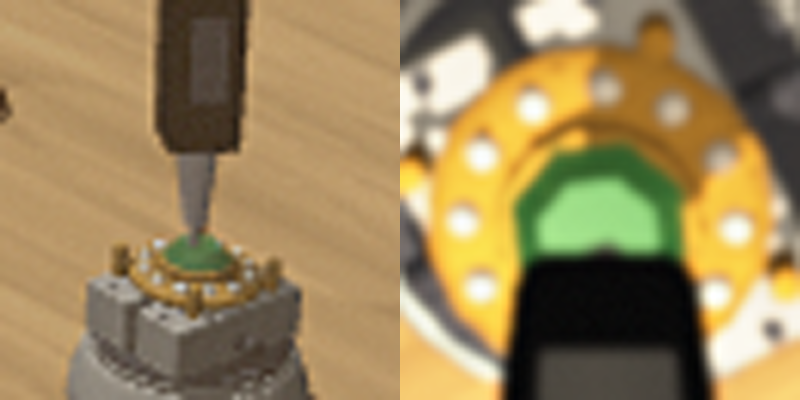

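Both crops show the pin end on the flat: scene tip (194.8,175.7) at the stone's centre column, and in the wrist view the axis and flat centre agree at column 314.7. Axial force is about 2 N above the in-air value. Pressing about 1.3 mm more and averaging the force.

```bash
python3 -m creep '[0,0,0,0.2,0,-0.6,0,0,0,0,0.4,0,-1.2,0,0,0,0,0.4,0,-1.2,0,0,0,0,0.4,0,-1.2,0,0,0,0,0.4,0,-1.2,0]'; for i in 1 2 3 4; do python3 st.py; python3 -m creep '[0,0,0,0,0,0,0]'>/dev/null; done; python3 st.py
```

```text
time_s: 8.58
tool_pos: [0.5076, -0.3076, 0.2075]
tool_rot: [0.748, 2.703, 0.113]
force: [-0.9, 0.6, 1.6]
finger_gap: 0.0194
pos [ 0.5076 -0.3076  0.2075] z [ 0.337 -0.012 -0.941] Faxial 1.8504417743333266 F [-0.88  0.58  1.64]
tip [ 0.5443 -0.3089  0.1049] axial left mm -2.261735548737339 lateral [0.1 0.1 0. ]
pos [ 0.5075 -0.3076  0.2075] z [ 0.337 -0.012 -0.941] Faxial 1.2418992007755572 F [-0.55 -0.07  1.12]
tip [ 0.5443 -0.3089  0.1049] axial left mm -2.2345878166385496 lateral [0.1 0.1 0. ]
pos [ 0.5075 -0.3076  0.2075] z [ 0.337 -0.012 -0.941] Faxial 2.1269909109658474 F [-1.58  0.12  1.69]
tip [ 0.5443 -0.3089  0.1049] axial left mm -2.1975941304010056 lateral [0.1 0.2 0. ]
pos [ 0.5075 -0.3076  0.2076] z [ 0.337 -0.012 -0.941] Faxial 2.2142006649544 F [-1.51  0.22  1.81]
tip [ 0.5443 -0.3089  0.105 ] axial left mm -2.166333490499631 lateral [0.  0.1 0. ]
pos [ 0.5075 -0.3076  0.2076] z [ 0.337 -0.012 -0.941] Faxial 1.6128230783989383 F [-1.03  0.87  1.33]
tip [ 0.5443 -0.3089  0.105 ] axial left mm -2.1672568419407647 lateral [0.  0.1 0. ]
```

Mean axial force is 1.8 N, or about 2.6 N once the tester's weight is added back, which means roughly 2 mm of the 5 mm travel. One last check picture.

```bash
python3 look.py 7 >/dev/null; python3 - <<'E'
from h import *
a=load('scene7')['frame'][100:250,130:330];c=load('scene7')['frame'][155:205,165:225]
cv2.imwrite('pics/c8.png',np.hstack([cv2.resize(a,(400,300)),cv2.resize(c,(360,300),interpolation=2)])[...,::-1])
d=cv2.absdiff(load('scene0')['frame'],load('scene7')['frame'])[195:235,170:225].max(2);print('vise base diff',d.mean(),d.max())
E
```

```text
vise base diff 4.367272727272727 61
```

View pics/c8.png

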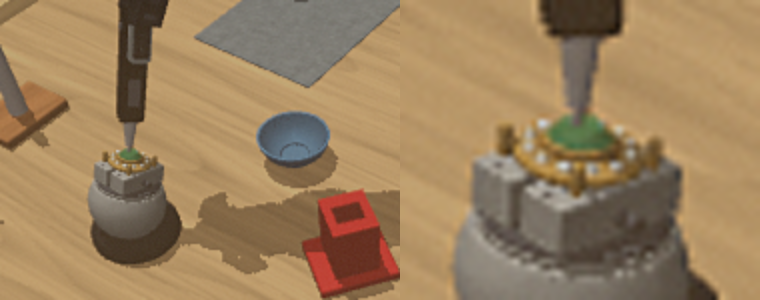

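The tip rests on the green flat at scene pixel (194.8,175.3), the vise head has not turned, and the neighbouring things are untouched. Handing in.

```bash
python3 st.py; python3 -c "
from cell import finish_job
print(finish_job())"
```

```text
pos [ 0.5075 -0.3075  0.2076] z [ 0.337 -0.012 -0.941] Faxial 1.9287133707291098 F [-0.83  0.07  1.75]
tip [ 0.5443 -0.3088  0.1049] axial left mm -2.169854711252664 lateral [0.  0.1 0. ]
the job is handed in; nothing more can be done
None
```

I took the tester out of the grey stand and set its point on the middle of the tipped stone. It is still held there, pressed in lightly, and the job is handed in, at about 9 s of the 48 s allowed.

**Last checks:**
- **Press:** the axial force reads about 1.9 N, or about 2.7 N with the tester's weight added back. That is roughly 2 mm of the 5 mm travel. Single force readings vary by about ±0.5 N.
- **Position:** the computed tip is within 0.2 mm sideways of my stone estimate. The scene and wrist pictures agree that the point is on the flat, to about 1–1.5 mm.
- **Surroundings:** the vise head looked unturned, and nothing near it looked moved. I did not compare the rest of the table in the last picture.

**Where the checks disagreed:** the three cameras gave tilts of about 0.38, 0.33 and 0.27 rad. I used 0.34 rad, giving the wrist view the most weight, so the tester may be about 2° off square.

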